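Spin-check a planet carrier and stop it on its mark

TASK

Spin-check the planet carrier on its bearing stand: with a fingertip flick it into a spin of at least a turn every six seconds or so (its upright studs are handy for this) and let it coast untouched for at least two seconds at such a pace. Then brake it with a fingertip (on its flat rim, say) so that it stops with its tab opposite the tip of the fixed pointer, hold it still there for a moment, and take the hand away, leaving it on the mark. Only touch the carrier, never lift it, and leave the loose parts around it alone.

Things in the scene. Friction and masses are not known exactly. Their poses are not given: they have to be found in the camera images.
- stand: Fixed grey bearing stand (round foot 190 mm across) carrying the planet carrier on a vertical spindle. Origin: on the spindle axis at bench level, z up; +x points from the axis to the fixed pointer, a steel post 12 x 22 mm at 158 to 170 mm from the axis, up to 88 mm above the bench, with a narrow nose towards the axis.
- pointer_tip (a point): Tip of the pointer's nose, 136 mm from the spindle axis, 85 mm above the bench, at the height of the carrier's upper face.
- carrier (a joint): Angle of the planet carrier about the vertical spindle: positive counter-clockwise seen from above, turns endlessly either way (value not wrapped); at 0 and every full turn (6.283) the tab stands exactly at the pointer. Light bearing: left alone it loses only 0.02 to 0.04 rad/s every second, so it does not run down by itself. Moment of inertia about 0.024 kg m2 (4 kg).
- face_centre (a point): Centre of the carrier's upper face, on the spindle axis, 85 mm above the bench. The carrier is a steel toothed disc 220 mm across, 30 mm thick; a splined steel hub, 48 mm across, rises 42 mm here. From 62 to 110 mm from the axis the upper face is a bare flat rim, the place to brake: a fingertip pressing with a few newtons stops it almost at once.
- tab (a point): Middle of the outer end of the carrier's only tab: a flat block 28 mm wide that sticks out 14 mm past the teeth (to 130 mm from the axis), its top flush with the upper face. The point is at the height of the upper face (85 mm above the bench).
- stud0 (a point): Centre of the top of a stud: 18 mm across, 35 mm tall (85 to 120 mm above the bench), its axis 52 mm from the spindle axis, 60 degrees counter-clockwise from the tab.
- stud1 (a point): Top of the second stud, equal to the first, 180 degrees from the tab.
- stud2 (a point): Top of the third stud, equal to the first, 300 degrees counter-clockwise from the tab.
- planet_gear: Bystander: loose small steel gear lying flat, 46 mm across, 26 mm tall. Origin at the centre of its underside.
- socket: Bystander: loose steel socket standing upright, 30 mm across, 45 mm tall. Origin at the centre of its underside.
- oil_bottle: Bystander: loose red bottle, 64 mm across, 150 mm tall. Origin at the centre of its underside.
- shaft: Bystander: loose splined steel shaft standing on its flange, 60 mm across at the foot, 132 mm tall. Origin at the centre of its underside.

How it is judged (in metres and radians):
On the way, in this order (a step that is already met when the one before it is completed fails the run):
1. the carrier coasts by itself, faster than 0.6 rad/s, untouched, for 1.8 s ((velocity of joint carrier above 0.6 rad/s or velocity of joint carrier below -0.6 rad/s) and contact force between the fingers and stand below 0.05 N), for 1.8 s.
2. the finger holds it stopped with the tab at the pointer (horizontal distance between tab and pointer_tip below 0.017 m and not (velocity of joint carrier above 0.05 rad/s or velocity of joint carrier below -0.05 rad/s) and contact force between the fingers and stand above 0.3 N), for 0.2 s.
At the end, for the whole second after the job is handed in: The carrier stands still (under 0.02 rad/s) on its stand, not raised, with the middle of the tab's end within 17 mm (horizontally) of the pointer tip, about 0.12 rad either way (horizontal distance between tab and pointer_tip below 0.017 m and not (velocity of joint carrier above 0.02 rad/s or velocity of joint carrier below -0.02 rad/s) and z of tab in the frame of stand below 0.089 m); the robot touches nothing.
It fails at once if the carrier is lifted more than 5 mm on its spindle (z of tab in the frame of stand above 0.09 m).
It fails at once if the planet gear is moved more than 15 mm or tipped (distance of planet_gear from where it was at the start of the episode above 0.015 m or angle between planet_gear's own z axis and vertical above 0.3 rad).
It fails at once if the socket is moved more than 15 mm or tipped (distance of socket from where it was at the start of the episode above 0.015 m or angle between socket's own z axis and vertical above 0.3 rad).
It fails at once if the oil bottle is moved more than 15 mm or tipped (distance of oil_bottle from where it was at the start of the episode above 0.015 m or angle between oil_bottle's own z axis and vertical above 0.3 rad).
It fails at once if the shaft is moved more than 15 mm or tipped (distance of shaft from where it was at the start of the episode above 0.015 m or angle between shaft's own z axis and vertical above 0.3 rad).
It also fails if it takes over 48 s, if anything falls off the work surface, if the arm or the gripper's body presses on something with over 40 N, if the wrist force passes 120 N, or if a joint passes its speed limit or range.

ROBOT

A 6-joint arm with a two-finger parallel gripper is mounted at the origin on the work surface. World frame = base frame: x ahead of the robot, y to its left, z up, the work surface at z = 0. Lengths are in m, angles in degrees, forces in N, time in s.
With the tool pointing down it reaches from about 0.4 to 0.825 m from the base axis. Payload 7 kg.
Tool frame: the origin (TCP) lies between the finger pads; the fingertips stand 14 mm ahead of it and the grasp point (between the pads) lies 5 mm behind it; z points along the fingers, y is the line along which they close (so a half turn about z gives the same grasp; the last joint's range is limited). The gripper opens to 88 mm and grips with 3 to 60 N. Pads are 19 mm wide; open, the fingers measure 130 mm over their backs; the gripper's body (78 mm by 193 mm) begins 47 mm behind the grasp point.
Start: joints at [-55.858, 20.546, 0.682, 0, -70.136, -16.507], TCP at [0.204, -0.643, 0.241] pointing down, gripper open.
Joint ranges: [-176.03, 176.03], [-82.01, 121.73], [-58.28, 71.71], [-173.87, 95.51], [-174.79, -0.11], [-173.66, 173.66]. Speed limits (degrees/s): [136.94, 136.94, 172.46, 180, 180, 180].

INTERFACE

Orientations are given as [roll, pitch, yaw] about the fixed x, y, z axes, in that order (R = Rz(yaw) Ry(pitch) Rx(roll)).
In Python, from plant import status, cams, job gives the robot as it stands. The module is installed in compiled form; this text tells all that it offers.
- The arm moves only by the tool step_arm, never from a script. Its arguments are lists of equal length, an entry for each row: "xyz": the shift along the tool's x, y, z each as a share of 20 cm, from -1 to 1, a list of three; "yaw": the turn about the tool's z as a share of 360 degrees, from -1 to 1; "claw": the closure, from -1 (fully open) to 1 (shut). A call has 1 to 20 rows; each row is the pose to reach, as a shift and turn from the pose commanded when the call began, along the tool's axes at that moment, turning the shorter way round; what a row does not reach only later rows make up. A row lasts 1/12 s, in which the tool goes at most 41.7 mm and 7.16 degrees, less where a joint would pass 70% of its speed; a pose out of reach is approached as far as the arm can. A call with a number of a shift or a turn outside -1 to 1 is refused whole. A call with a gripper value outside its range is refused whole. The fingers move at their own pace and stop on an object; "grip_force" is the grip in N (left out, the last holds). Time passes only in rows, so rows that repeat a pose let the fingers close. It gives the time, the measured TCP pose, the force, the opening and the grip force at its end, in the units of the state.
- status.get_state(): the state, without advancing time (a new reading comes with each control period).
- cams.capture(name): name is "scene" or "top" or "wrist"; returns (picture, depth): 420x560x3 uint8, blue, green, red; 420x560 float32, m along the optical axis (not along the pixel's ray), 0 where there is no reading.
- cams.calibration(name): a dict with "mtx" (3x3 intrinsics, pixels), "camera_from_world" (4x4, takes a point from world to camera coordinates); the wrist camera has in their place "T_tool_cam" (4x4, takes a point from camera to tool coordinates, whose origin is the TCP and whose axes are the flange's). Camera axes: x right, y down, z forward; pixel columns grow to the right and rows downward; lengths in m; the calibration is good to about 2 mm. A picture is of the moment at which its call begins: read the wrist's pose just before it. calibration takes no time and is no camera call.
- job.close_job(): hands the job in; it is judged then, once.
The state is a dict: "time_s": time; "joints": joint angles; "qd": joint speeds; "joint_torque": joint torques, N m; "tcp_pos": TCP position; "eef_rot": TCP orientation; "contact_force": force on the tool from outside, world axes, zero at the start; "moment": the same for the moment, N m; "gripper_width": finger opening in m; "gripper_force": force on a finger pad.
Only numpy, scipy, OpenCV 4.12 (cv2) and the standard library are available. Lean on these libraries where they do the work, as an engineer would, in place of code of your own. Each camera call takes 0.05 s, during which the arm holds its last target. There are 200 camera calls.

## Working session

There is one attempt and no reset: what is moved stays moved. The work goes in short steps, Python scripts to look and compute and a tool call to move; the robot and the scene stay as the last step left them, time stands still between calls to the robot, and variables do not carry over. Pictures are saved under pics/ and viewed, at most 10 in all, crops included, and the job is handed in when it is done.

Besides the shell and the picture viewer there is one more tool, called after "Emit:" as name(argument=value, ...), one argument or row to a line, values as JSON. step_arm: Moves the arm, as the interface text tells. Shift numbers are shares of 20 cm and turn numbers shares of 360 degrees, none past 1 either way. Its arguments: {"type":"object","properties":{"xyz":{"type":"array"},"yaw":{"type":"array"},"claw":{"type":"array"},"grip_force":{"type":"number"}},"required":["xyz","yaw","claw"]}

```bash
mkdir -p pics
python3 - <<'E'
from plant import status,cams
import cv2,numpy as np
s=status.get_state();print(s)
for n in("top","scene"):
    p,d=cams.capture(n);cv2.imwrite(f"pics/{n}0.png",p);np.save(f"{n}0.npy",d)
    print(n,{k:np.round(v,4).tolist() for k,v in cams.calibration(n).items()})
E
```

```text
{'time_s': 0.0, 'joints': array([-5.58579952e+01,  2.05907697e+01,  6.33549259e-01, -1.86299524e-02,
       -7.01341397e+01, -1.65074601e+01]), 'qd': array([-0.04550965,  0.037681  , -0.0420914 ,  0.05633622,  0.01486785,
        0.01639534]), 'joint_torque': array([ 1.49039308e-03, -5.82712018e+01,  2.93055385e+01,  6.99716359e+00,
        6.83041246e-03, -1.23744012e-04]), 'tcp_pos': array([ 0.20432655, -0.6428543 ,  0.23963314]), 'eef_rot': array([ 1.79907429e+02, -9.16993760e-03, -1.62371793e+02]), 'contact_force': array([-0.05266753,  0.08782375,  0.40325602]), 'moment': array([-0.02362834, -0.01340518, -0.04713636]), 'gripper_force': 0.0, 'gripper_width': 0.0879104264409303}
top {'mtx': [[535.2533, 0.0, 280.1813], [0.0, 535.2533, 212.2713], [0.0, 0.0, 1.0]], 'camera_from_world': [[-0.0259, -0.9996, -0.0111, 0.0345], [-0.9846, 0.0274, -0.1728, 0.5708], [0.173, 0.0064, -0.9849, 1.54], [0.0, 0.0, 0.0, 1.0]]}
scene {'mtx': [[449.7867, 0.0, 282.0261], [0.0, 449.7867, 209.391], [0.0, 0.0, 1.0]], 'camera_from_world': [[-0.8436, 0.537, 0.0022, 0.4863], [0.4003, 0.6316, -0.6639, -0.1429], [-0.3579, -0.5592, -0.7478, 1.4424], [0.0, 0.0, 0.0, 1.0]]}
```

View pics/top0.png

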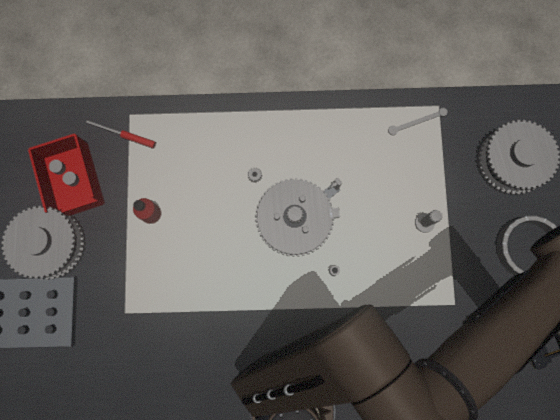

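View pics/scene0.png

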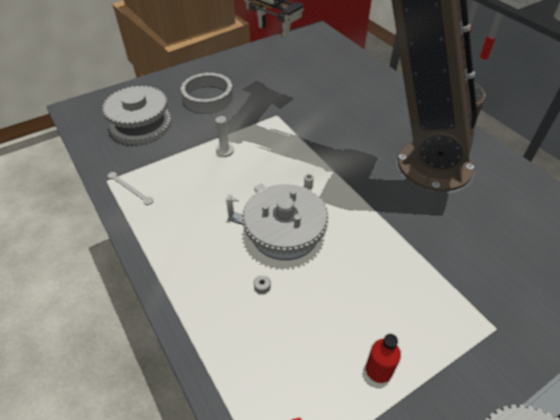

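The top view shows the carrier hub at about (295,216), the tab at (336,212) and the pointer at (335,186). The planet gear is at (255,175), the socket at (334,270), the shaft at (430,220) and the bottle at (146,210). The scene view agrees. Next I measure these.

```bash
cat > h.py <<'E'
import cv2,numpy as np
from plant import status,cams
from scipy.optimize import least_squares
def cloud(n,d):
    c=cams.calibration(n);K=c["mtx"];T=np.linalg.inv(c["camera_from_world"])
    v,u=np.mgrid[:420,:560]
    P=np.stack([(u-K[0,2])/K[0,0]*d,(v-K[1,2])/K[1,1]*d,d,np.ones_like(d)],-1)@T.T
    return P[...,:3]
def proj(n,p):
    c=cams.calibration(n);q=c["camera_from_world"]@np.r_[p,1];q=c["mtx"]@q[:3];return q[:2]/q[2]
def pixz(n,u,v,z):
    c=cams.calibration(n);T=np.linalg.inv(c["camera_from_world"])
    r=T[:3,:3]@np.linalg.solve(c["mtx"],[u,v,1]);o=T[:3,3];return o+r*(z-o[2])/r[2]
E
python3 - <<'E'
from h import *
for n,(u,v) in(("top",(295,216)),("scene",(286,213))):
    d=np.load(n+"0.npy");P=cloud(n,d)
    c0=pixz(n,u,v,.12)[:2];print(n,c0)
    R=np.hypot(*(P[...,:2]-c0).transpose(2,0,1))
    m=(abs(P[...,2]-.085)<.008)&(R<.125)&(d>0);Q=P[m]
    print(m.sum(),"zmed",np.median(Q[:,2]))
    # edge fit: minimal enclosing circle-ish of mask hull w/ robust
    h=cv2.convexHull(Q[:,:2].astype(np.float32))[:,0]
    f=least_squares(lambda x:np.hypot(*(h-x[:2]).T)-x[2],[*c0,.11],loss="soft_l1",f_scale=.003);print("disc",f.x)
    c=f.x[:2];R=np.hypot(*(P[...,:2]-c).transpose(2,0,1))
    for lab,mm in(("hub",(P[...,2]>.118)&(R<.033)),("studs",(P[...,2]>.108)&(R>.036)&(R<.08)),("outer",(abs(P[...,2]-.086)<.008)&(R>.118)&(R<.2)),("low",(P[...,2]>.015)&(P[...,2]<.2)&(R>.2)&(R<.4))):
        k,L,st,ce=cv2.connectedComponentsWithStats((mm&(d>0)).astype(np.uint8))
        for i in range(1,k):
            if st[i,4]>3:
                q=P[L==i];t=np.median(q,0);rr=t[:2]-c
                print(lab,st[i,4],ce[i].round(),q.mean(0).round(4),"maxz",q[:,2].max().round(3),"r",np.hypot(*rr).round(4),"ang",np.degrees(np.arctan2(rr[1],rr[0])).round(1))
p=cv2.imread("pics/top0.png")[140:290,220:460];cv2.imwrite("pics/crop0.png",cv2.resize(p,None,fx=3.3,fy=3.3,interpolation=cv2.INTER_CUBIC))
E
```

```text
top [ 0.54727145 -0.02297871]
4163 zmed 0.08421596556397382
disc [ 0.55323215 -0.02407089  0.11496104]
hub 188 [295. 214.] [ 0.552  -0.0222  0.126 ] maxz 0.136 r 0.0021 ang 134.3
studs 33 [302. 198.] [ 0.599  -0.0455  0.1172] maxz 0.127 r 0.0498 ang -24.5
studs 35 [277. 216.] [0.5492 0.0293 0.1188] maxz 0.125 r 0.0525 ang 94.6
studs 34 [305. 229.] [ 0.5094 -0.0511  0.1188] maxz 0.126 r 0.0513 ang -149.3
outer 53 [337. 183.] [ 0.6485 -0.1483  0.0855] maxz 0.093 r 0.1571 ang -52.9
outer 35 [337. 213.] [ 0.5597 -0.1465  0.0844] maxz 0.093 r 0.1223 ang -87.1
low 18 [251. 170.] [0.7097 0.1061 0.0231] maxz 0.031 r 0.2046 ang 39.8
low 214 [430. 219.] [ 0.5319 -0.4094  0.0954] maxz 0.139 r 0.3846 ang -93.4
low 6 [418. 226.] [ 0.5228 -0.3959  0.0162] maxz 0.018 r 0.3729 ang -94.8
low 17 [336. 273.] [ 0.3869 -0.1404  0.044 ] maxz 0.057 r 0.2048 ang -144.9
scene [0.56889382 0.00643533]
3558 zmed 0.08489949189122287
disc [ 0.55827556 -0.01090966  0.10857832]
hub 197 [285. 204.] [ 0.5555 -0.0169  0.1255] maxz 0.131 r 0.0061 ang -110.5
studs 44 [293. 193.] [ 0.5117 -0.0466  0.1166] maxz 0.121 r 0.0578 ang -142.9
studs 41 [266. 207.] [ 0.6018 -0.04    0.1178] maxz 0.123 r 0.052 ang -33.6
studs 49 [298. 218.] [0.5518 0.0341 0.1174] maxz 0.123 r 0.0467 ang 97.4
outer 59 [260. 187.] [ 0.5619 -0.139   0.0848] maxz 0.09 r 0.1286 ang -88.1
outer 4 [276. 185.] [ 0.5196 -0.1239  0.0833] maxz 0.084 r 0.119 ang -108.9
outer 64 [231. 198.] [ 0.6502 -0.1435  0.0851] maxz 0.091 r 0.1605 ang -55.5
low 277 [223. 134.] [ 0.5385 -0.4028  0.0807] maxz 0.135 r 0.3919 ang -92.8
low 162 [421. 153.] [0.1754 0.0654 0.1792] maxz 0.199 r 0.3914 ang 168.6
low 33 [310. 176.] [ 0.3926 -0.1345  0.0451] maxz 0.05 r 0.2072 ang -143.3
```

View pics/crop0.png

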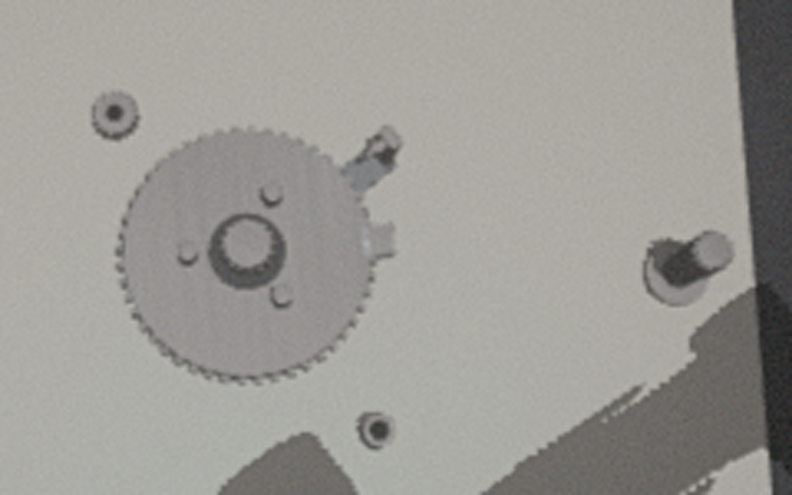

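The crop shows the pointer post at about crop (385,145) with its nose toward the hub, and the tab at (380,242). The pointer is at about -53° and the tab at about -87° around the axis (0.5535, -0.020). My plan is to close the claw, set yaw to 180°, push stud2 in +y along x≈0.503 (clockwise), then brake on the rim at x≈0.467.

```bash
cat >> h.py <<'E'
def to(x,y,z,yaw=None,s=None):
    s=s or status.get_state();a=np.radians(s["eef_rot"][2]);w=np.array([x,y,z])-s["tcp_pos"]
    t=np.array([w@[np.cos(a),np.sin(a),0],w@[np.sin(a),-np.cos(a),0],-w[2]])/.2
    dy=0 if yaw is None else -((yaw-s["eef_rot"][2]+180)%360-180)/360
    return t.round(4),round(dy,4)
E
python3 -c "
from h import *
print(to(.36,-.36,.24,180), to(.503,-.094,.2,180))"
```

```text
(array([-1.1701,  1.1123, -0.0014]), np.float64(0.049)) (array([-2.2543,  2.1633,  0.1986]), np.float64(0.049))
```

Emit:
step_arm(
  xyz=[
    [-0.96,0.92,0],
    [-0.96,0.92,0],
    [-0.96,0.92,0],
    [-0.96,0.92,0],
    [-0.96,0.92,0],
    [-0.96,0.92,0],
    [-0.96,0.92,0],
    [-0.96,0.92,0],
  ],
  yaw=[0.049,0.049,0.049,0.049,0.049,0.049,0.049,0.049],
  claw=[1,1,1,1,1,1,1,1],
  grip_force=10,
)

```text
time_s: 0.77
tcp_pos: [0.3331, -0.4068, 0.2409]
eef_rot: [180.0, 0.1, -179.8]
contact_force: [0.2, -0.5, -0.2]
gripper_width: 0.0398
gripper_force: 0.0
```

```bash
python3 -c "
from h import *
s=status.get_state();print(s['time_s'],s['tcp_pos'],s['eef_rot'],s['gripper_width'],s['contact_force'],to(.503,-.094,.2,180))"
```

```text
0.7667 [ 0.3330667  -0.40676673  0.2408603 ] [ 1.79983702e+02  5.42997138e-02 -1.79806953e+02] 0.039822189732824705 [ 0.2039223  -0.5250605  -0.19010874] (array([-0.8549,  1.561 ,  0.2043]), np.float64(0.0005))
```

Emit:
step_arm(
  xyz=[
    [-0.85,1,0.0],
    [-0.85,1,0.0],
    [-0.85,1,0.0],
    [-0.85,1,0.0],
    [-0.85,1,0.0],
    [-0.85,1,0.0],
    [-0.85,1,0.0],
    [-0.85,1,0.0],
  ],
  yaw=[0,0,0,0,0,0,0,0],
  claw=[1,1,1,1,1,1,1,1],
)

```text
time_s: 1.43
tcp_pos: [0.5036, -0.2077, 0.2399]
eef_rot: [180.0, -0.0, -179.8]
contact_force: [-0.4, -0.6, 0.9]
gripper_width: 0.0006
gripper_force: 0.0
```

```bash
python3 -c "
from h import *
s=status.get_state();print(s['time_s'],s['tcp_pos'],s['eef_rot'],s['gripper_width'],s['contact_force'],to(.503,-.094,.111,180))"
```

```text
1.4333 [ 0.50359147 -0.20769201  0.23993217] [ 1.79989941e+02 -3.80439058e-02 -1.79820888e+02] 0.0005853785411173826 [-0.37013848 -0.62571637  0.91377095] (array([0.0012, 0.5685, 0.6447]), np.float64(0.0005))
```

Emit:
step_arm(
  xyz=[
    [0,0.2,0.15],
    [0,0.4,0.3],
    [0,0.55,0.45],
    [0,0.55,0.45],
    [0,0.55,0.45],
  ],
  yaw=[0,0,0,0,0],
  claw=[1,1,1,1,1],
)

```text
time_s: 1.85
tcp_pos: [0.4994, -0.0986, 0.1475]
eef_rot: [-180.0, -0.3, -179.9]
contact_force: [-0.2, 0.1, -0.7]
gripper_width: 0.0005
gripper_force: 0.0
```

```bash
python3 -c "
from h import *
s=status.get_state();print(s['time_s'],s['tcp_pos'],s['eef_rot'],s['contact_force'],to(.503,-.094,.111,180))
p,d=cams.capture('scene');cv2.imwrite('pics/s1.png',cv2.resize(p[110:290,170:410],None,fx=3.3,fy=3.3,interpolation=cv2.INTER_CUBIC))"
```

```text
1.85 [ 0.49939163 -0.09863926  0.1475236 ] [-179.99304931   -0.31255288 -179.93296745] [-0.24593345  0.06615429 -0.73510903] (array([-0.0181,  0.0232,  0.1826]), np.float64(0.0002))
```

View pics/s1.png

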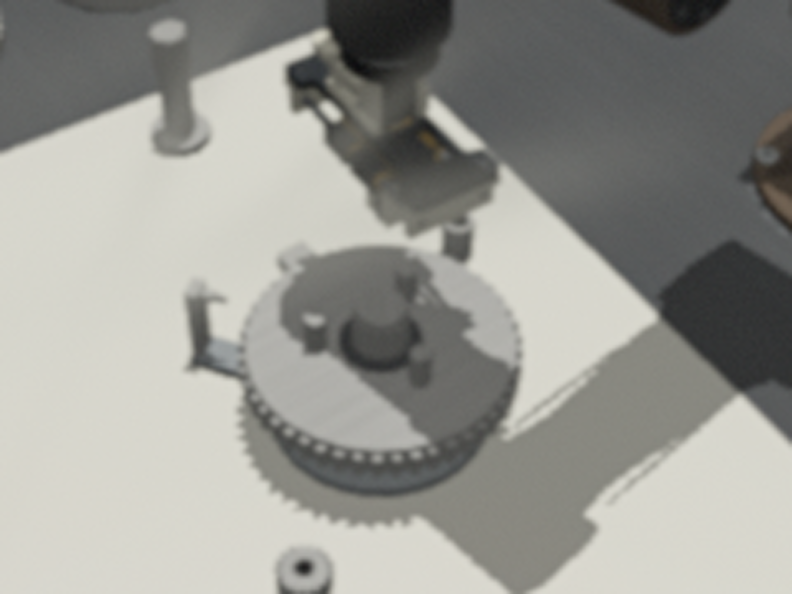

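The closed fingers are at about crop (400,220), behind stud2 at (405,280), and the pointer post with its nose is at (205,300). There is clearance to descend.

Emit:
step_arm(
  xyz=[
    [0,0,0.09],
    [0,0,0.18],
    [0,0,0.18],
    [0,0,0.18],
  ],
  yaw=[0,0,0,0],
  claw=[1,1,1,1],
)

```text
time_s: 2.23
tcp_pos: [0.5016, -0.101, 0.1149]
eef_rot: [-180.0, -0.1, 179.9]
contact_force: [0.7, -0.1, -0.1]
gripper_width: 0.0006
gripper_force: 0.0
```

```bash
python3 -c "
from h import *
s=status.get_state();print(s['time_s'],s['tcp_pos'],s['eef_rot'],s['contact_force'],to(.503,-.094,.111,180))"
```

```text
2.2333 [ 0.50159204 -0.10102561  0.11492768] [-1.79968810e+02 -5.48507998e-02  1.79935042e+02] [ 0.6532677  -0.10121434 -0.09821106] (array([-0.007 ,  0.0351,  0.0196]), np.float64(-0.0002))
```

Emit:
step_arm(
  xyz=[
    [0,0.02,0.01],
    [0,0.04,0.02],
    [0,0.06,0.02],
    [0,0.08,0.02],
    [0,0.09,0.02],
    [0,0.1,0.02],
    [0,0.115,0.02],
    [0,0.135,0.02],
    [0,0.16,0.02],
    [0,0.185,0.02],
    [0,0.21,0.02],
    [0,0.235,0.02],
    [0,0.26,0.02],
    [0,0.285,0.02],
    [0.1,0.285,-0.05],
    [0.175,0.285,-0.05],
    [0.175,0.285,-0.05],
    [0.175,0.35,-0.05],
    [0.175,0.405,-0.03],
    [0.175,0.405,-0.03],
  ],
  yaw=[0,0,0,0,0,0,0,0,0,0,0,0,0,0,0,0,0,0,0,0],
  claw=[1,1,1,1,1,1,1,1,1,1,1,1,1,1,1,1,1,1,1,1],
)

```text
time_s: 3.9
tcp_pos: [0.4671, -0.0172, 0.1201]
eef_rot: [180.0, 0.0, -179.9]
contact_force: [-0.2, 1.1, 0.2]
gripper_width: 0.0005
gripper_force: 0.0
```

```bash
cat >> h.py <<'E'
def studs(n="scene",c=(.5553,-.0172)):
    s=status.get_state();p,d=cams.capture(n);P=cloud(n,d);R=np.hypot(*(P[...,:2]-c).transpose(2,0,1))
    mm=(P[...,2]>.108)&(P[...,2]<.13)&(R>.036)&(R<.068)&(d>0)
    k,L,st,ce=cv2.connectedComponentsWithStats(mm.astype(np.uint8))
    A=[(np.degrees(np.arctan2(*(P[L==i].mean(0)[1::-1]-np.array(c)[::-1]))).round(1).item(),st[i,4].item()) for i in range(1,k) if st[i,4]>12]
    mm=(abs(P[...,2]-.085)<.006)&(R>.115)&(R<.133)&(d>0)
    q=P[mm]-[*c,0];h=np.histogram(np.degrees(np.arctan2(q[:,1],q[:,0])),72,(-180,180));
    B=[(h[1][i]+2.5,h[0][i].item()) for i in np.where(h[0]>6)[0]]
    return s["time_s"],A,[(float(a),b) for a,b in B],p
E
python3 -c "
from h import *
s=status.get_state();print(s['time_s'],s['tcp_pos'],s['contact_force'])
for i in range(4):
    r=studs();print(r[:3])
cv2.imwrite('pics/s2.png',cv2.resize(r[3][110:290,170:410],None,fx=3.3,fy=3.3))
print(studs('top',(.5522,-.0222))[:3])"
```

```text
3.9 [ 0.46708593 -0.01720268  0.12010876] [-0.15281694  1.14268501  0.22935938]
(3.9, [(-130.4, 44), (-10.3, 47), (110.8, 45)], [(167.5, 9)])
(3.95, [(-134.6, 41), (-15.8, 47), (104.9, 47)], [(162.5, 15), (167.5, 8)])
(4.0, [(-140.5, 39), (-21.1, 47), (99.1, 48)], [(157.5, 22), (162.5, 17), (167.5, 7)])
(4.05, [(-145.4, 47), (-25.7, 44), (95.0, 48)], [(147.5, 10), (152.5, 17), (157.5, 18), (162.5, 8)])
(4.1, [(-29.5, 16)], [])
```

View pics/s2.png

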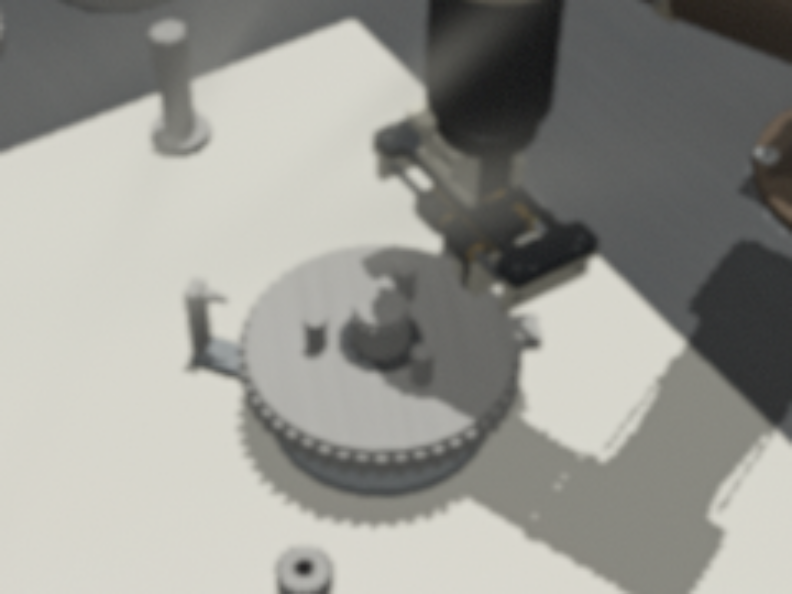

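The carrier is coasting clockwise at about 1.75 rad/s, with the tab at (530,330) in the crop, about 155°. I lower to hover just above the rim and keep tracking it.

Emit:
step_arm(
  xyz=[
    [0,0,0.04],
    [0,0,0.07],
    [0,0,0.07],
    [0,0,0.07],
  ],
  yaw=[0,0,0,0],
  claw=[1,1,1,1],
)

```text
time_s: 4.48
tcp_pos: [0.4662, -0.0191, 0.1059]
eef_rot: [-180.0, -0.1, 180.0]
contact_force: [-0.5, -0.3, 0.2]
gripper_width: 0.0008
gripper_force: 0.0
```

```bash
cat >> h.py <<'E'
def phase(A,guess=None):
    z=np.mean([np.exp(3j*np.radians(a)) for a,_ in A]);return (np.degrees(np.angle(z))+180)/3 # mod 120 ; tab = stud-180 mod 120
E
python3 -c "
from h import *
s=status.get_state();print(s['time_s'],s['tcp_pos'],s['contact_force'])
T=[];F=[]
for i in range(32):
    r=studs()
    if len(r[1])==3: T.append(r[0]);F.append(phase(r[1]))
F=np.unwrap(F,period=120)
b=np.polyfit(T,F,2);print('poly',b,'rms',np.std(F-np.polyval(b,T)),'t0',T[0],F[0])
# absolute: tab 154.6 at 4.05, approx -101 deg/s
t=T[0];pred=154.6-100*(t-4.05);k=round((pred-F[0])/120);F=F+120*k
print('check pred',pred,'got',F[0],'last',T[-1],F[-1],'rate',np.polyfit(T[-15:],F[-15:],1)[0])
t=status.get_state();print(t['time_s'],t['tcp_pos'],t['contact_force'])
"
```

```text
4.4833 [ 0.46623479 -0.0191261   0.1058505 ] [-0.46741696 -0.32925772  0.20833087]
poly [   0.9212357  -110.46776451  586.47834741] rms 0.1463377537190742 t0 4.4833 109.56673709481147
check pred 111.27 got 109.56673709481147 last 6.0333 -46.566673099345266 rate -99.96674339007278
6.0833 [ 0.46670851 -0.01875681  0.10655289] [0.35376322 0.46709397 0.06518372]
```

```bash
python3 -c "
from h import *
last=-51.5
T=[];F=[]
while 1:
    r=studs()
    if len(r[1])==3:
        f=phase(r[1])
        pred=last if not T else F[-1]-99*(r[0]-T[-1])
        f+=120*round((pred-f)/120)
        T.append(r[0]);F.append(f)
        if f<-382.5: break
b=np.polyfit(T[-30:],F[-30:],1);t=status.get_state()
print(b[0],t['time_s'],'tab now',np.polyval(b,t['time_s']),len(T),t['tcp_pos'])
"
```

```text
-94.47073691544634 9.5833 tab now -388.5870462392015 70 [ 0.46673949 -0.01875267  0.10656841]
```

Emit:
step_arm(
  xyz=[
    [0,0,0.11],
    [0,0,0.13],
    [0,0,0.135],
    [0,0,0.135],
    [0,0,0.135],
    [0,0,0.135],
  ],
  yaw=[0,0,0,0,0,0],
  claw=[1,1,1,1,1,1],
)

```text
time_s: 10.08
tcp_pos: [0.4671, -0.0195, 0.086]
eef_rot: [-179.9, 0.1, -179.8]
contact_force: [-31.8, 2.1, 85.8]
gripper_width: 0.0007
gripper_force: 44.5
```

```bash
python3 -c "
from h import *
s=status.get_state();print(s['time_s'],s['tcp_pos'],s['contact_force'])
for i in range(4):
    r=studs();f=phase(r[1]);print(r[0],f-480 if f-480>-470 else f-360,r[1],r[2],status.get_state()['contact_force'])
"
```

```text
10.0833 [ 0.46713901 -0.01946745  0.08600124] [-31.84144962   2.08203011  85.78775874]
10.0833 -391.73339851099263 [(-92.2, 39), (149.1, 47), (27.9, 48)] [(-37.5, 18), (-32.5, 13), (-27.5, 16)] [-32.64734591   3.60132532  85.24931359]
10.1333 -391.7000822811031 [(-92.2, 42), (149.2, 47), (27.9, 51)] [(-37.5, 19), (-32.5, 13), (-27.5, 17)] [-32.53165168   4.11238145  85.00695836]
10.1833 -391.5334262494054 [(-92.0, 41), (149.4, 45), (28.0, 49)] [(-37.5, 18), (-32.5, 15), (-27.5, 17)] [-32.33286971   2.90547151  84.48496754]
10.2333 -391.6999588509846 [(-91.6, 43), (149.2, 46), (27.3, 47)] [(-37.5, 19), (-32.5, 17), (-27.5, 12)] [-31.93089077   2.74563392  84.9562271 ]
```

It stopped at once, but I'm pressing too hard, and the tab is 21° short of the mark. I ease off first, then drag it round.

Emit:
step_arm(
  xyz=[
    [0,0,-0.03],
    [0,0,-0.05],
    [0,0,-0.05],
  ],
  yaw=[0,0,0],
  claw=[1,1,1],
)

```text
time_s: 10.53
tcp_pos: [0.4688, -0.0184, 0.094]
eef_rot: [180.0, 0.3, -179.9]
contact_force: [-8.8, 0.7, 32.5]
gripper_width: 0.0006
gripper_force: 16.7
```

```bash
python3 -c "
from h import *
s=status.get_state();print(s['time_s'],s['tcp_pos'],s['eef_rot'],s['contact_force'])
r=studs();print(r[0],phase(r[1])-480,r[1:3])
cv2.imwrite('pics/s3.png',cv2.resize(r[3][110:290,170:410],None,fx=3.3,fy=3.3))
"
```

```text
10.5333 [ 0.46883818 -0.01836784  0.09395945] [ 179.95485412    0.33930891 -179.89560838] [-8.84190007  0.7103175  32.54015056]
10.5333 -392.40000000000003 ([(-92.4, 37), (148.6, 44), (26.6, 49)], [(-37.5, 18), (-32.5, 11), (-27.5, 15)])
```

View pics/s3.png

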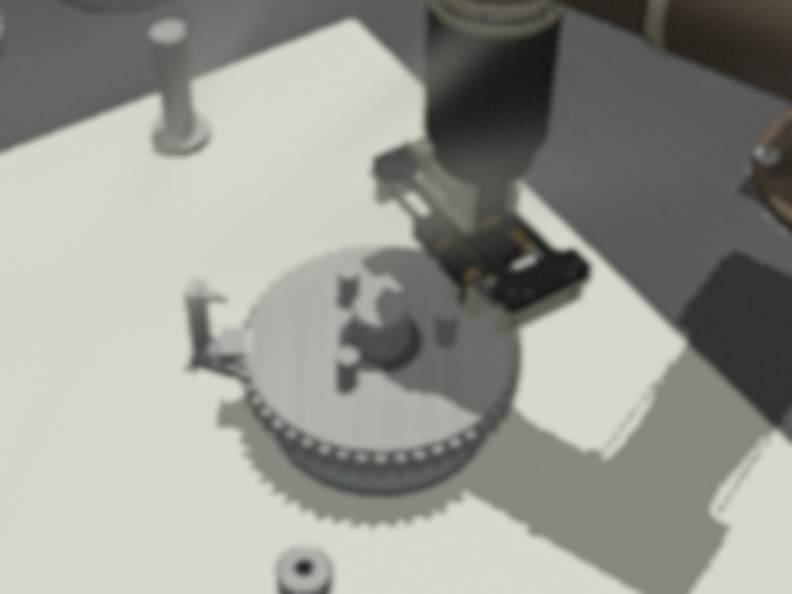

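The tab is at crop (232,342) and the pointer nose at (222,298), so it needs about 20° more clockwise. I ease the pressure and drag it along the arc.

Emit:
step_arm(
  xyz=[
    [0,0,-0.012],
    [0,0.02,-0.015],
    [-0.002,0.045,-0.015],
    [-0.006,0.07,-0.015],
    [-0.01,0.095,-0.015],
    [-0.015,0.115,-0.015],
    [-0.02,0.135,-0.015],
    [-0.025,0.15,-0.015],
    [-0.025,0.15,-0.015],
    [-0.025,0.15,-0.015],
    [-0.025,0.15,-0.015],
  ],
  yaw=[0,0.008,0.017,0.026,0.035,0.043,0.05,0.057,0.057,0.057,0.057],
  claw=[1,1,1,1,1,1,1,1,1,1,1],
)

```text
time_s: 11.5
tcp_pos: [0.4762, 0.0124, 0.0958]
eef_rot: [179.7, 0.4, 159.6]
contact_force: [2.3, -2.2, 18.1]
gripper_width: 0.0006
gripper_force: 9.2
```

```bash
python3 -c "
from h import *
s=status.get_state();print(s['time_s'],s['tcp_pos'],s['eef_rot'],s['contact_force'])
for i in range(3): r=studs();print(r[0],phase(r[1])-480,r[1:3])
cv2.imwrite('pics/s4.png',cv2.resize(r[3][150:240,190:340],None,fx=5.3,fy=5.3,interpolation=cv2.INTER_CUBIC))
"
```

```text
11.5 [0.47623447 0.01239575 0.09577203] [179.745892     0.44376069 159.62059701] [ 2.34792205 -2.16901217 18.09102149]
11.5 -413.76667187937835 ([(-114.0, 41), (126.1, 47), (6.6, 47)], [(-62.5, 7), (-57.5, 18), (-52.5, 16), (-47.5, 12)])
11.55 -413.7666670051359 ([(-113.8, 42), (126.1, 47), (6.4, 46)], [(-57.5, 18), (-52.5, 20), (-47.5, 8)])
11.6 -413.96666670051314 ([(-114.0, 41), (126.0, 47), (6.1, 44)], [(-57.5, 20), (-52.5, 18), (-47.5, 13)])
```

View pics/s4.png

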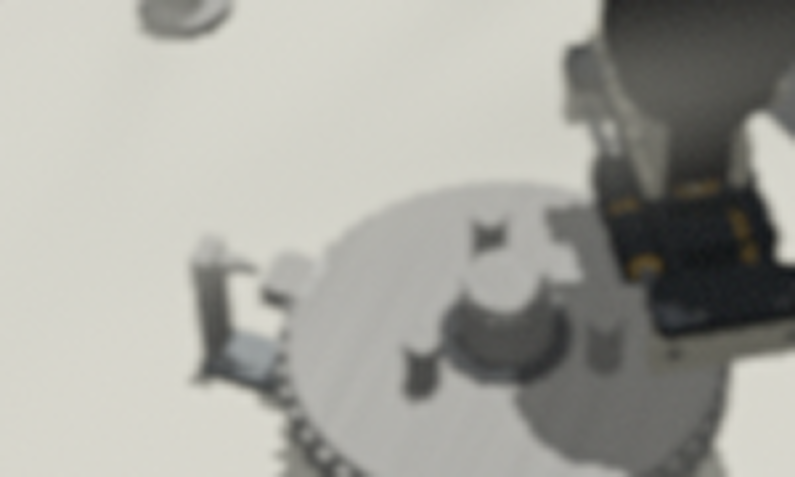

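The tab at (290,275) lines up with the nose tip at (255,267) along the line to the hub, within about 1°. I release slowly straight up.

Emit:
step_arm(
  xyz=[
    [0,0,0],
    [0,0,-0.004],
    [0,0,-0.008],
    [0,0,-0.012],
    [0,0,-0.016],
    [0,0,-0.02],
    [0,0,-0.024],
    [0,0,-0.04],
    [0,0,-0.1],
    [0,0,-0.2],
    [0,0,-0.35],
    [0,0,-0.5],
    [0,0,-0.5],
    [0,0,-0.5],
    [0,0,-0.5],
  ],
  yaw=[0,0,0,0,0,0,0,0,0,0,0,0,0,0,0],
  claw=[1,1,1,1,1,1,1,1,1,1,1,1,1,1,1],
)

```text
time_s: 12.9
tcp_pos: [0.4708, 0.0112, 0.1919]
eef_rot: [-180.0, -0.1, 159.5]
contact_force: [0.5, 0.2, 0.4]
gripper_width: 0.0007
gripper_force: 0.0
```

```bash
python3 -c "
from h import *
s=status.get_state();print(s['time_s'],s['tcp_pos'],s['contact_force'])
for i in range(16):
    r=studs()
    if i%3==0: print(r[0],phase(r[1])-480,r[1])
print(r[2])
"
```

```text
12.9 [0.47081006 0.01116097 0.19192964] [0.50534525 0.15321531 0.36994494]
12.9 -408.1666618260924 [(-108.1, 41), (132.2, 50), (11.4, 47)]
13.05 -407.8000137095692 [(-108.0, 42), (132.7, 48), (11.9, 49)]
13.2 -406.5333649893173 [(-106.7, 44), (134.2, 46), (12.9, 48)]
13.35 -406.36676879657955 [(-106.8, 42), (134.6, 47), (13.1, 48)]
13.5 -405.2999926885806 [(-105.1, 40), (134.9, 46), (14.3, 47)]
13.65 -404.53333147162505 [(-104.9, 39), (135.8, 47), (15.5, 49)]
[(-52.5, 9), (-47.5, 15), (-42.5, 21), (-37.5, 10)]
```

Releasing kicked it: the press had bent the arm sideways, and the carrier now creeps counter-clockwise. I'll redo this with a lighter touch, ending at the 180° side where the bending is purely radial.

```bash
python3 -c "
from h import *
print(to(.468,-.036,.106,-170),status.get_state()['eef_rot'])"
```

```text
(array([-0.0653, -0.2279,  0.4329]), np.float64(-0.0848)) [1.79997109e+02 1.70440897e-03 1.59477413e+02]
```

Emit:
step_arm(
  xyz=[
    [-0.02,-0.1,0.1],
    [-0.05,-0.2,0.25],
    [-0.065,-0.228,0.4],
    [-0.065,-0.228,0.433],
    [-0.065,-0.228,0.433],
    [-0.065,-0.228,0.433],
    [-0.065,-0.228,0.433],
    [-0.065,-0.228,0.433],
  ],
  yaw=[-0.018,-0.036,-0.054,-0.072,-0.085,-0.085,-0.085,-0.085],
  claw=[1,1,1,1,1,1,1,1],
)

```text
time_s: 14.37
tcp_pos: [0.4683, -0.0358, 0.1064]
eef_rot: [180.0, 0.1, -170.1]
contact_force: [0.5, -0.4, -0.5]
gripper_width: 0.0004
gripper_force: 0.0
```

```bash
python3 -c "
from h import *
s=status.get_state();print(s['time_s'],s['tcp_pos'],s['eef_rot'],s['contact_force'])
for i in range(3): r=studs();print(r[0],phase(r[1])-480)
"
```

```text
14.3667 [ 0.46829991 -0.03581987  0.10639266] [ 1.79994600e+02  5.10664974e-02 -1.70073390e+02] [ 0.51710835 -0.40727787 -0.46936398]
14.3667 -401.8333329948641
14.4167 -401.53329947921907
14.4667 -401.0000091398381
```

Emit:
step_arm(
  xyz=[
    [0,0,0.03],
    [0,0,0.04],
    [0,0,0.045],
    [0,0,0.047],
    [0,0,0.047],
    [0,0,0.047],
  ],
  yaw=[0,0,0,0,0,0],
  claw=[1,1,1,1,1,1],
)

```text
time_s: 15.02
tcp_pos: [0.4679, -0.0363, 0.0972]
eef_rot: [-180.0, -0.0, -169.9]
contact_force: [-3.3, -0.2, 13.1]
gripper_width: 0.0004
gripper_force: 6.0
```

```bash
python3 -c "
from h import *
s=status.get_state();print(s['time_s'],s['tcp_pos'],s['eef_rot'],s['contact_force'],s['gripper_force'])
for i in range(3): r=studs();print(r[0],phase(r[1])-480)
"
```

```text
15.0167 [ 0.46789881 -0.03625401  0.0972095 ] [-1.79966606e+02 -4.26905515e-03 -1.69912559e+02] [-3.32540994 -0.21741179 13.08047639] 6.016709567047656
15.0167 -400.26667827727476
15.0667 -400.1668361890163
15.1167 -400.26664933478594
```

Emit:
step_arm(
  xyz=[
    [0,0,-0.003],
    [0,0.01,-0.003],
    [0,0.025,-0.003],
    [-0.001,0.04,-0.003],
    [-0.002,0.055,-0.003],
    [-0.004,0.07,-0.003],
    [-0.007,0.085,-0.003],
    [-0.01,0.098,-0.003],
    [-0.01,0.098,-0.003],
    [-0.01,0.098,-0.003],
    [-0.01,0.098,-0.003],
    [-0.01,0.098,-0.003],
  ],
  yaw=[0,0.004,0.009,0.014,0.02,0.026,0.031,0.036,0.036,0.036,0.036,0.036],
  claw=[1,1,1,1,1,1,1,1,1,1,1,1],
)

```text
time_s: 16.17
tcp_pos: [0.4671, -0.0162, 0.0977]
eef_rot: [180.0, 0.1, 177.1]
contact_force: [-1.8, 0.1, 7.1]
gripper_width: 0.0007
gripper_force: 4.0
```

```bash
python3 -c "
from h import *
s=status.get_state();print(s['time_s'],s['tcp_pos'],s['eef_rot'],s['contact_force'],s['gripper_force'])
for i in range(3): r=studs();print(r[0],phase(r[1])-480)
"
```

```text
16.1667 [ 0.46709971 -0.01620818  0.09774638] [1.79992794e+02 7.37773150e-02 1.77127839e+02] [-1.80657071  0.09465347  7.11169947] 3.9651658877846785
16.1667 -413.4333409162391
16.2167 -413.16666761440644
16.2667 -413.3333329948641
```

On the mark, with a light 7 N touch and no tangential force. I release slowly straight up.

Emit:
step_arm(
  xyz=[
    [0,0,-0.002],
    [0,0,-0.004],
    [0,0,-0.006],
    [0,0,-0.008],
    [0,0,-0.01],
    [0,0,-0.015],
    [0,0,-0.03],
    [0,0,-0.06],
    [0,0,-0.15],
    [0,0,-0.3],
    [0,0,-0.45],
    [0,0,-0.45],
    [0,0,-0.45],
  ],
  yaw=[0,0,0,0,0,0,0,0,0,0,0,0,0],
  claw=[1,1,1,1,1,1,1,1,1,1,1,1,1],
)

```text
time_s: 17.4
tcp_pos: [0.4674, -0.016, 0.1892]
eef_rot: [179.9, 0.2, 177.1]
contact_force: [-0.4, -0.2, -0.1]
gripper_width: 0.0007
gripper_force: 0.0
```

```bash
python3 -c "
from h import *
s=status.get_state();print(s['time_s'],s['tcp_pos'],s['contact_force'])
for i in range(19):
    r=studs()
    if i%3==0: print(r[0],phase(r[1])-480)
cv2.imwrite('pics/s5.png',cv2.resize(r[3][150:240,190:340],None,fx=5.3,fy=5.3,interpolation=cv2.INTER_CUBIC))
"
```

```text
17.4 [ 0.46737802 -0.01603102  0.18923364] [-0.37821974 -0.20915016 -0.10814484]
17.4 -412.43333238559353
17.55 -412.0333329948641
17.7 -412.53333604121696
17.85 -412.59999999999997
18.0 -412.26669625861115
18.15 -412.4666493347859
18.3 -412.7000054836021
```

View pics/s5.png

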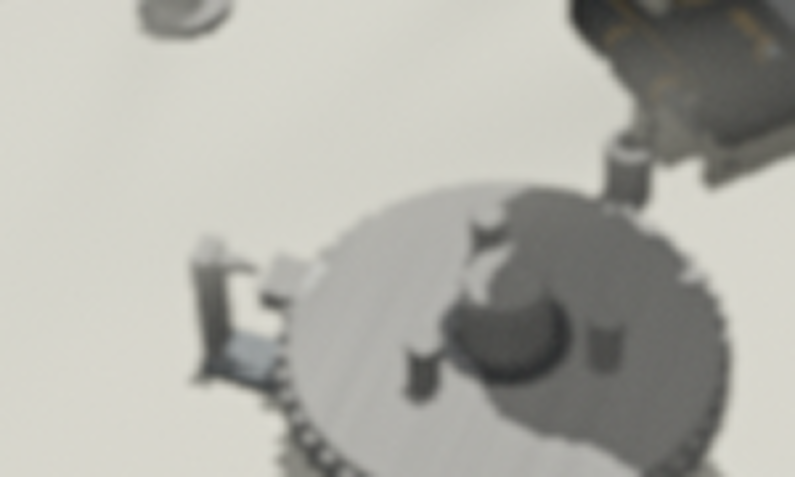

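The carrier is still at about -412.5° (pointer about -413°). The tab at (288,277) stands opposite the nose tip at (255,267), and the hand is clear.

```bash
python3 -c "
from plant import job
print(job.close_job())"
```

```text
the job is handed in; nothing more can be done
None
```

The job is handed in: the carrier coasted untouched for several seconds at about 1.7 rad/s and, after a second light touch fixed a kick from my first release, it stands still with the tab within about 1° of the pointer and the hand clear; the verdict was not shown.

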